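# Make ready the spindle stands

## Task

Swing the folding hook on the rack right out, take the dust cap off its stand and hang it on that hook by its bail. Then load every index plate there is, those hanging on the rack's fixed hooks and any on the table, each on a stand of its own: lowered over the central shaft and the pin together until it lies flat and fully home, and let go.

Things in the scene. Friction and masses are not known exactly. Their poses are not given: they have to be found in the camera images.
- folding_hook (a joint): the folding hook on the front of the rack: 0 = folded flat along the panel, 1.57 = swung straight out towards the robot (stop). Vertical hinge; stays where it is left (about 0.12 N m of friction, no spring). It starts between 0 and 0.35
- folding_hook_hinge (a point): on the folding hook's hinge axis, level with its arm's top, 135 mm above the table. The arm, a flat steel bar 16 mm wide and 12 mm high, runs 100 mm along this frame's -y (turns with the hook); its last 8 mm turn up 12 mm. Folded, its outer 60 mm stand past the panel's right end, free on both sides. It opens clockwise seen from above, the tip coming to the robot
- rack: fixed upright grey panel, 365 mm wide along its y, 16 mm thick, 140 mm high, on two feet; origin under the middle of the panel's plane, its x axis points away from the robot, its hooks towards its -x. Left to right: a fixed hook at y = +130 mm, a fixed hook at y = 0, the folding hook hinged at x = -20, y = -145 mm
- hook_left (a point): top of the left fixed hook's arm, 70 mm out from the panel's face, where a bail's bar hangs (135 mm above the table). The arm is 16 mm wide, 12 mm high, 90 mm long, its last 8 mm turned up by 12 mm (20 mm of lift clears it); arm along the rack's -x
- hook_middle (a point): the same point on the middle fixed hook
- stand_1_seat (a point): stand 1: fixed round dark steel base, 110 mm across and 20 mm high; this point is the centre of its top face, at the foot of the upright central shaft (20 mm across, rising 45 mm above this face, coned tip). A pin, 8 mm across and rising 22 mm, stands 30 mm from the shaft along this frame's -x axis (it stands towards the robot, within about 35 degrees)
- stand_2_seat (a point): stand 2: fixed round dark steel base, 110 mm across and 20 mm high; this point is the centre of its top face, at the foot of the upright central shaft (20 mm across, rising 45 mm above this face, coned tip). A pin, 8 mm across and rising 22 mm, stands 30 mm from the shaft along this frame's -x axis (it stands towards the robot, within about 35 degrees)
- stand_3_seat (a point): stand 3: fixed round dark steel base, 110 mm across and 20 mm high; this point is the centre of its top face, at the foot of the upright central shaft (20 mm across, rising 45 mm above this face, coned tip). A pin, 8 mm across and rising 22 mm, stands 30 mm from the shaft along this frame's -x axis (it stands towards the robot, within about 35 degrees)
- plate_a_grip (a point): index plate a (may be absent; starts hanging by its bail on the rack's left hook): centre of its black grip tab (12 mm thick along its x, 32 wide along its y, 42 high), the place to grasp, 89 mm above the plate's underside. The tab stands on the bar of a bail (72 mm span along y, bar 10 mm thick, its axis 65 mm above the underside) that bridges the central hole; two 18 mm collars, 28 mm apart, keep the bar centred on a hook
- plate_a_bottom (a point): centre of the underside of index plate a, z up, axes as the plate's. The plate is a 90 x 90 x 10 mm aluminium square, about 0.3 kg, with a 24 mm central hole and, 30 mm from the centre along its -x, an 11.5 mm hole for the pin
- plate_b_grip (a point): index plate b (may be absent; starts hanging by its bail on the rack's middle hook): centre of its black grip tab (12 mm thick along its x, 32 wide along its y, 42 high), the place to grasp, 89 mm above the plate's underside. The tab stands on the bar of a bail (72 mm span along y, bar 10 mm thick, its axis 65 mm above the underside) that bridges the central hole; two 18 mm collars, 28 mm apart, keep the bar centred on a hook
- plate_b_bottom (a point): centre of the underside of index plate b, z up, axes as the plate's. The plate is a 90 x 90 x 10 mm aluminium square, about 0.3 kg, with a 24 mm central hole and, 30 mm from the centre along its -x, an 11.5 mm hole for the pin
- plate_c_grip (a point): index plate c (may be absent; starts standing on the table at the left): centre of its black grip tab (12 mm thick along its x, 32 wide along its y, 42 high), the place to grasp, 89 mm above the plate's underside. The tab stands on the bar of a bail (72 mm span along y, bar 10 mm thick, its axis 65 mm above the underside) that bridges the central hole; two 18 mm collars, 28 mm apart, keep the bar centred on a hook
- plate_c_bottom (a point): centre of the underside of index plate c, z up, axes as the plate's. The plate is a 90 x 90 x 10 mm aluminium square, about 0.3 kg, with a 24 mm central hole and, 30 mm from the centre along its -x, an 11.5 mm hole for the pin
- dust_cap_grip (a point): round grey dust cap, 90 mm across, 60 mm high, hollow and open below (wall 3.5 mm), about 0.2 kg, that starts standing over the shaft of stand 1: centre of the black grip tab on its bail (12 mm thick along its x, 32 mm wide along its y, 42 mm high), 136 mm above the cap's lower rim
- dust_cap_bar (a point): middle of the round bar (10 mm thick, 72 mm long along the cap's y) of the dust cap's bail; 112 mm above the cap's lower rim, 52 mm above its flat top; hung up, the bar lies across the hook's arm, between two collars (18 mm across, 28 mm apart, 14 mm either side of this point) that keep it centred there
Things that resemble listed ones, but are neither listed nor needed, are in the scene too. What is shaped like the part that bears plate_a_grip but red is not meant.

How it is judged:
By the outcome, as a careful person would: the job done as asked, in the order asked, and still so for the second after the job is handed in, with the robot touching nothing.
Of plate_a, plate_b, plate_c only 2 to 3 are there at a start; the rules pass over those that are not, and their reading is None.
At some moment in a run one of plate_c may be knocked a few centimetres aside while the robot is not near it.
Once in a run the grip may slacken for a moment while it holds something.
It also fails if it takes over 210 s, if anything falls off the work surface, if the arm or the gripper's body presses on something with over 40 N, if the wrist force passes 120 N, or if a joint passes its speed limit or range.

## Robot

A 7-joint arm with a two-finger parallel gripper is mounted at the origin on a cart in front of the work surface, level with it; the furniture and walls round the work are solid. World frame = base frame: x ahead of the robot, y to its left, z up, the work surface at z = 0. Lengths are in m, angles in degrees, forces in N, time in s.
With the tool pointing down it reaches from about 0.425 to 1.025 m from the base axis. Payload 3.6 kg.
Tool frame: the origin (TCP) lies on the centre line of the jaws, within the pads' length; the fingertips stand 22 mm ahead of it and the grasp point (between the pads) lies 3 mm ahead of it; y points along the fingers, x is the direction in which the jaws open and shut, and the axes are right-handed (so a half turn about y gives the same grasp; the last joint's range is limited). The gripper opens to 85 mm and grips with 20 to 120 N. Pads are 22 mm wide; open, the fingers measure 114 mm over their backs; the gripper's body (76 mm by 85 mm) begins 54 mm behind the grasp point. The pads swing forward as they close: fully open they stand 13 mm farther back than shut.
Start: joints at [69.987, 33.873, 2.773, 92.16, -1.908, 54.013, -1.931], TCP at [0.183, -0.701, 0.253] pointing down, gripper open.
Joint ranges: [-153.93, 153.93], [-27.13, 128.08], [-72.61, 78.16], [10.71, 143.7], [-87.88, 267.88], [4.46, 118.87], [-176.78, 176.78]. Speed limits (degrees/s): [147.25, 147.25, 180, 180, 180, 180, 180].

## Interface

Orientations are given as [roll, pitch, yaw] about the fixed x, y, z axes, in that order (R = Rz(yaw) Ry(pitch) Rx(roll)).
In Python, from cell import ctrl, viewer gives the robot as it stands. The module is installed in compiled form; this text tells all that it offers.
- The arm moves only by the shell command python3 -m jog 'ROWS' [OPENING]. ROWS is a JSON object of lists of equal length, an entry for each row: "dp": the shift along the tool's x, y, z in cm, a list of three; "turn": the turn, a rotation vector about the tool's x, y, z in rad, a list of three. In form: {"dp": [[x, y, z], ...], "turn": [[wx, wy, wz], ...]}. A call has 1 to 12 rows; each row shifts and turns the pose as measured when the row begins, along the tool's axes as they then stand; what a row does not reach is not made up. A row lasts 1/8 s, in which the tool goes at most 62.5 mm and 10.7 degrees, less where a joint would pass 70% of its speed; a pose out of reach is approached as far as the arm can. A call is refused whole if a number of a shift passes 6.25 or a number of a turn 0.188, either way. A call with a gripper value outside its range is refused whole. OPENING is the finger opening in cm, from 0 to 8.54, set as the call begins (- or left out, the last holds). The fingers move at their own pace and stop on an object; the grip force is fixed at half the most. Time passes only in rows, so rows that do not move let the fingers close. It gives the time, the measured TCP pose, the force and the opening at its end, in the units of the state.
- ctrl.observe(): the state, without advancing time (a new reading comes with each control period).
- viewer.snapshot(name): name is "scene" or "top"; returns a dict with "image" (480x640x3 uint8, red, green, blue), "z_map" (480x640 float32, m along the optical axis (not along the pixel's ray), 0 where there is no reading), "fx", "fy", "cx", "cy" (pixels), "distortion" ([k1, k2, p1, p2, k3] as OpenCV has them; the pictures are not rectified), "eye" and "orientation" of the camera in the world. Camera axes: x right, y down, z forward; pixel columns grow to the right and rows downward; lengths in m; the calibration is good to about 2 mm. A picture is of the moment at which its call begins.
- ctrl.close_job(): hands the job in, once; it reports no verdict.
The state is a dict: "time": time; "joints": joint angles; "qvel": joint speeds; "tau": joint torques, N m; "eef_pos": TCP position; "tool_rot": TCP orientation; "force": force on the tool from outside, world axes, zero at the start; "wrist_torque": the same for the moment, N m; "opening": finger opening in m.
Only numpy, scipy, OpenCV 4.12 (cv2) and the standard library are available. Lean on these libraries where they do the work, as an engineer would, in place of code of your own. Each camera call takes 0.05 s, during which the arm holds its last target. There are 200 camera calls.

## Working session

There is one attempt and no reset: what is moved stays moved. The work goes in short steps, Python scripts to look and compute and a shell command to move; the robot and the scene stay as the last step left them, time stands still between calls to the robot, and variables do not carry over. Pictures are saved under pics/ and viewed, about 12 in all and at most 16, crops included, and the job is handed in when it is done.

```bash
mkdir -p pics; ls; cat > h.py <<'E'
import numpy as np, cv2
from scipy.spatial.transform import Rotation as R
from cell import ctrl, viewer
def rot(o):
    o=np.array(o,float)
    return o if o.shape==(3,3) else R.from_euler('xyz',o,degrees=True).as_matrix()
def snap(n,save=None):
    s=viewer.snapshot(n)
    if save: cv2.imwrite('pics/'+save,s['image'][:,:,::-1])
    return s
def cloud(s):
    K=np.array([[s['fx'],0,s['cx']],[0,s['fy'],s['cy']],[0,0,1.]])
    v,u=np.mgrid[0:480,0:640]
    p=cv2.undistortPoints(np.stack([u,v],-1).reshape(-1,1,2).astype(np.float64),K,np.array(s['distortion'],float)).reshape(480,640,2)
    z=s['z_map'].astype(float)
    P=np.dstack([p*z[...,None],z])@rot(s['orientation']).T+np.array(s['eye'])
    P[z==0]=np.nan
    return P
E
python3 - <<'E'
from h import *
print(ctrl.observe())
a=snap('scene','s0.png');b=snap('top','t0.png')
for s in(a,b):print({k:v for k,v in s.items() if k not in('image','z_map')})
np.savez('s0.npz',a=cloud(a),b=cloud(b),ia=a['image'],ib=b['image'])
E
```

```text
pics
{'time': 0.0, 'joints': array([69.98620259, 33.92580025,  2.7691438 , 92.23770315, -1.90620141,
       54.01103359, -1.92992082]), 'qvel': array([ 0.04774212,  0.01523848, -0.00495963,  0.00293663,  0.00654314,
       -0.02880657,  0.04859685]), 'tau': array([-2.04163494e-03, -5.48689127e+01,  1.54669024e+00, -1.98125464e+01,
        9.58791759e-03,  8.71708326e-03,  8.26919035e-06]), 'eef_pos': array([ 0.18322879, -0.70065494,  0.25213231]), 'tool_rot': array([-90.00966331,   0.12808176, -75.33829048]), 'force': array([-0.04942844,  0.13102154, -0.11519968]), 'wrist_torque': array([-0.01000612,  0.04156377,  0.01649911]), 'opening': 0.08551866348904812}
{'fx': 487.63215768056324, 'fy': 487.63215768056324, 'cx': 318.3949131515885, 'cy': 241.99334206351273, 'distortion': array([0.01699611, 0.        , 0.        , 0.        , 0.        ]), 'eye': array([-0.11848821,  0.42520472,  0.91588152]), 'orientation': array([-133.65269102,    0.32809821, -119.25028732])}
{'fx': 449.49039228875137, 'fy': 449.49039228875137, 'cx': 318.61284767363566, 'cy': 231.00812325352445, 'distortion': array([-0.0445937,  0.       ,  0.       ,  0.       ,  0.       ]), 'eye': array([0.37290882, 0.02650718, 1.23082575]), 'orientation': array([-170.56118076,    0.33353951,  -89.23544679])}
```

View pics/s0.png

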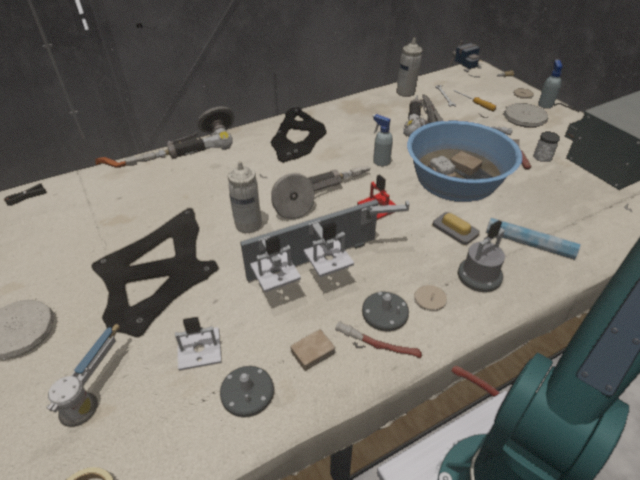

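View pics/t0.png

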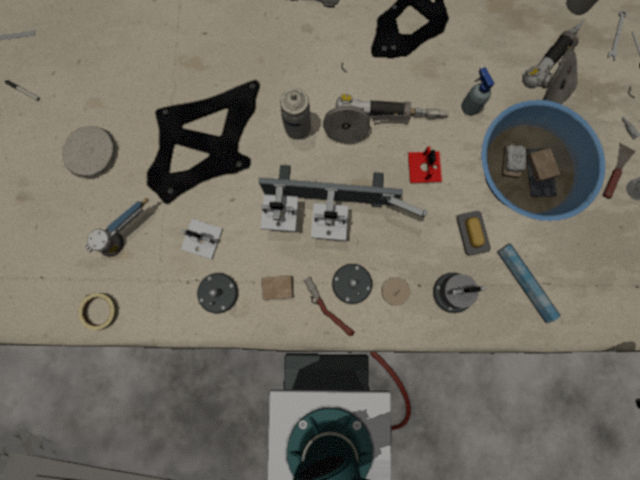

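```bash
python3 - <<'E'
from h import *
d=np.load('s0.npz')
P=d['b'];I=d['ib'].astype(int);br=I.max(2)
def cl(name,m,minn=6):
    n,l,st,c=cv2.connectedComponentsWithStats(m.astype(np.uint8),connectivity=8)
    for i in range(1,n):
        if st[i,4]>=minn:
            q=P[l==i]; mn=np.nanmean(q,0)
            w,V=np.linalg.eigh(np.cov((q[:,:2]-mn[:2]).T)) if len(q)>2 else (0,np.eye(2))
            print(name,c[i].round(0),st[i,4],'mean',mn.round(4),'zmax',np.nanmax(q[:,2]).round(3),'axis',np.degrees(np.arctan2(V[1,1],V[0,1])).round(1),'ext',(np.sqrt(w)*3.46).round(3))
z=P[...,2]
u=np.arange(640)[None]*np.ones((480,1)); v=np.arange(480)[:,None]*np.ones((1,640))
roi=(u>170)&(u<500)&(v>140)&(v<325)
cl('tabtop',roi&(z>.172)&(z<.2)&(br<70))
cl('tabc',roi&(z>.095)&(z<.12)&(u<230))
cl('panel',roi&(z>.1365)&(z<.146)&(v<205))
cl('base',roi&(z>.013)&(z<.026)&(v>260),40)
cl('shaft',roi&(z>.05)&(z<.075)&(v>260),3)
cl('cap',roi&(z>.073)&(z<.088)&(u>430),30)
cl('hook',roi&(z>.115)&(z<.16)&(u>380),5)
a=d['ib'][:,:,::-1]
A=cv2.resize(a[185:310,175:360],None,fx=4.3,fy=4.3,interpolation=cv2.INTER_CUBIC)
cv2.imwrite('pics/c1.png',A[:600])
b=d['ia'][:,:,::-1]
A=cv2.resize(b[190:340,160:420],None,fx=3.07,fy=3.07,interpolation=cv2.INTER_CUBIC)
cv2.imwrite('pics/c2.png',A)
E
```

```text
tabtop [276. 205.] 71 mean [0.6091 0.1383 0.183 ] zmax 0.191 axis 86.7 ext [0.013 0.029]
tabtop [330. 214.] 68 mean [0.5881 0.0077 0.1829] zmax 0.189 axis 85.2 ext [0.013 0.03 ]
tabtop [473. 289.] 66 mean [ 0.4148 -0.3283  0.1772] zmax 0.182 axis 95.4 ext [0.012 0.03 ]
tabc [192. 233.] 54 mean [0.5501 0.3571 0.1086] zmax 0.114 axis 74.2 ext [0.01  0.033]
panel [273. 182.] 7 mean [0.6791 0.151  0.1379] zmax 0.139 axis 120.0 ext [0.006 0.013]
panel [283. 183.] 9 mean [0.6757 0.1253 0.1378] zmax 0.141 axis -179.9 ext [0.008 0.019]
panel [300. 184.] 13 mean [0.6728 0.0836 0.1379] zmax 0.141 axis 119.6 ext [0.013 0.018]
panel [278. 185.] 16 mean [0.6711 0.1396 0.1382] zmax 0.141 axis 71.2 ext [0.01  0.019]
panel [331. 187.] 17 mean [0.6674 0.0069 0.1376] zmax 0.138 axis 131.6 ext [0.011 0.023]
panel [396. 192.] 7 mean [ 0.6552 -0.1564  0.1376] zmax 0.139 axis -136.1 ext [0.004 0.013]
panel [276. 197.] 7 mean [0.6393 0.1426 0.1381] zmax 0.14 axis -169.6 ext [0.005 0.019]
panel [400. 203.] 11 mean [ 0.6286 -0.1671  0.1375] zmax 0.139 axis 87.1 ext [0.01  0.018]
base [352. 283.] 1223 mean [ 
[... 273 characters left out ...]
 [0.3732 0.0181 0.0214] zmax 0.026 axis -142.9 ext [0.025 0.144]
shaft [447. 292.] 87 mean [ 0.4107 -0.2975  0.0634] zmax 0.075 axis -173.9 ext [0.028 0.083]
shaft [353. 282.] 46 mean [ 0.4344 -0.0546  0.0626] zmax 0.071 axis 93.2 ext [0.017 0.018]
shaft [213. 292.] 48 mean [0.4041 0.308  0.0624] zmax 0.07 axis -153.5 ext [0.016 0.018]
cap [461. 291.] 738 mean [ 0.4145 -0.3284  0.0797] zmax 0.087 axis -177.3 ext [0.073 0.082]
hook [400. 201.] 493 mean [ 0.6334 -0.1684  0.1338] zmax 0.15 axis 57.5 ext [0.034 0.122]
hook [458. 291.] 76 mean [ 0.4122 -0.3047  0.1373] zmax 0.157 axis 98.2 ext [0.013 0.032]
hook [482. 288.] 17 mean [ 0.4203 -0.3646  0.1356] zmax 0.139 axis 155.9 ext [0.009 0.011]
```

View pics/c1.png

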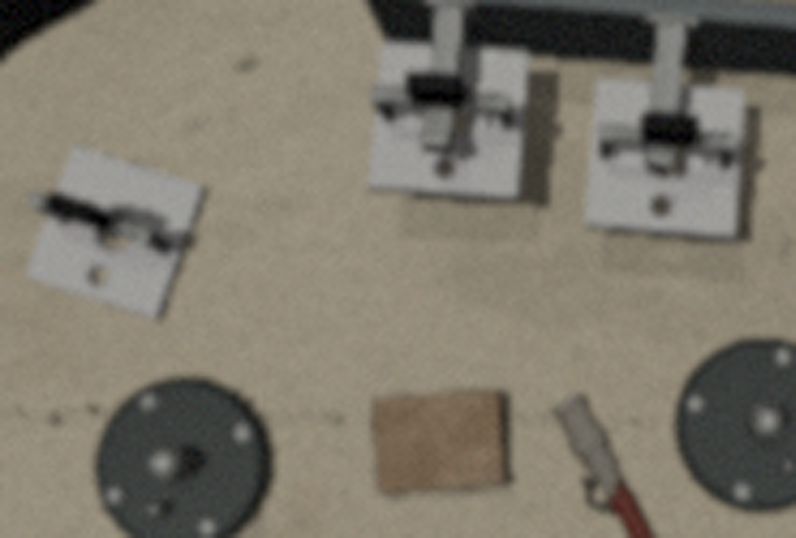

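View pics/c2.png

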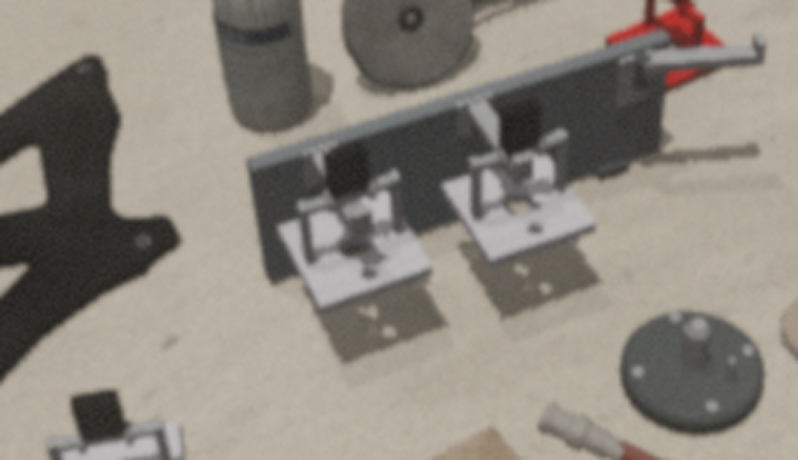

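```bash
cat >> h.py <<'E'
def ray(s,uv,z):
    K=np.array([[s['fx'],0,s['cx']],[0,s['fy'],s['cy']],[0,0,1.]])
    p=cv2.undistortPoints(np.array(uv,float).reshape(-1,1,2),K,np.array(s['distortion'],float)).reshape(-1,2)
    r=np.c_[p,np.ones(len(p))]@rot(s['orientation']).T; e=np.array(s['eye'])
    return e+r*((z-e[2])/r[:,2])[:,None]
E
python3 - <<'E'
from h import *
d=np.load('s0.npz')
for k in 'ab':
    Q=d[k].reshape(-1,3);Q=Q[~np.isnan(Q[:,0])]
    # panel front face / top
    lo,hi=(.03,.125) if k=='a' else (.12,.147)
    q=Q[(Q[:,2]>lo)&(Q[:,2]<hi)&(abs(Q[:,1]-.005)<.2)&(abs(Q[:,0]-.666-.078*Q[:,1])<.025)]
    m=np.polyfit(q[:,1],q[:,0],1)
    for _ in range(5):
        r=q[:,0]-np.polyval(m,q[:,1]); m=np.polyfit(q[abs(r-np.median(r))<.008][:,1],q[abs(r-np.median(r))<.008][:,0],1)
    yaw=-np.arctan(m[0]); c,s_=np.cos(yaw),np.sin(yaw)
    r=q[:,0]-np.polyval(m,q[:,1]); q=q[abs(r)<.01]
    along=q[:,:2]@np.array([-s_,c])
    print(k,'x=',m,'yaw',np.degrees(yaw),'ends',np.percentile(along,[0,.3,1,99,99.7,100]).round(4),len(q))
    h=Q[(Q[:,2]>.122)&(Q[:,2]<.15)&(Q[:,1]<-.16)&(Q[:,1]>-.27)&(Q[:,0]>.56)&(Q[:,0]<.66)]
    mm=h.mean(0);w,V=np.linalg.eigh(np.cov(h[:,:2].T))
    print(' hook',len(h),mm.round(4),'dir',V[:,1],h[np.argmin(h[:,1])],'std',np.sqrt(w))
# pins
s=snap('top'); np.save('depthdummy.npy',0)
print('pins top',ray(s,[[212.7,303.1],[358.5,293.1]],.042).round(4))
print('shafts top',ray(s,[[212.9,292.4],[353,282.5]],.065).round(4))
for k in 'ab':
  Q=d[k].reshape(-1,3)
  for c in [(.4041,.3075),(.4343,-.0545)]:
    r=np.hypot(Q[:,0]-c[0],Q[:,1]-c[1])
    for nm,lo,hi,z0,z1 in [('pin',.02,.04,.034,.048),('shaft',0,.02,.045,.075),('base',0,.06,.012,.028)]:
        m=(r>lo)&(r<hi)&(Q[:,2]>z0)&(Q[:,2]<z1)
        q=Q[m]; print(k,nm,m.sum(),q.mean(0).round(4),((q[:,:2].max(0)+q[:,:2].min(0))/2).round(4))
I=s['image'][:,:,::-1]
cv2.imwrite('pics/c3.png',cv2.resize(np.hstack([I[265:310,190:245],I[260:305,325:380],I[265:310,430:485]]),None,fx=4.8,fy=4.8,interpolation=cv2.INTER_CUBIC))
E
```

```text
a x= [0.07323489 0.66360895] yaw -4.188572714234439 ends [-0.127  -0.1261 -0.1234  0.2372  0.2378  0.2381] 2102
 hook 260 [ 0.6175 -0.1942  0.1347] dir [0.54597219 0.8378033 ] [ 0.60881665 -0.23098195  0.14843451] std [0.00794028 0.02567829]
b x= [0.07265992 0.66602371] yaw -4.155803310330275 ends [-0.1251 -0.1245 -0.122   0.2355  0.2384  0.2401] 1026
 hook 249 [ 0.6183 -0.193   0.1349] dir [0.56301928 0.82644376] [ 0.60715532 -0.23228883  0.14306376] std [0.0081565  0.02496505]
pins top [[ 0.3752  0.3114  0.042 ]
 [ 0.4067 -0.0707  0.042 ]]
shafts top [[ 0.4025  0.3068  0.065 ]
 [ 0.433  -0.0547  0.065 ]]
a pin 18 [0.3732 0.3165 0.0386] [0.374  0.3162]
a shaft 104 [0.3986 0.3079 0.0581] [0.4002 0.3072]
a base 1908 [0.3969 0.3086 0.0194] [0.4027 0.3068]
a pin 9 [ 0.405  -0.0693  0.0402] [ 0.4056 -0.0694]
a shaft 77 [ 0.429  -0.0535  0.0576] [ 0.4308 -0.0551]
a base 1251 [ 0.4264 -0.0504  0.0191] [ 0.4309 -0.0554]
b pin 9 [0.3754 0.3162 0.0409] [0.3754 0.3165]
b shaft 52 [0.404  0.3074 0.0614] [0.4049 0.3088]
b base 1203 [0.4042 0.3068 0.0203] [0.4054 0.3088]
b pin 7 [ 0.4088 -0.0694  0.0425] [ 0.4095 -0.0695]
b shaft 49 [ 0.4342 -0.0542  0.0616] [ 0.4335 -0.0538]
b base 1242 [ 0.4344 -0.0541  0.0199] [ 0.4345 -0.0555]
```

View pics/c3.png

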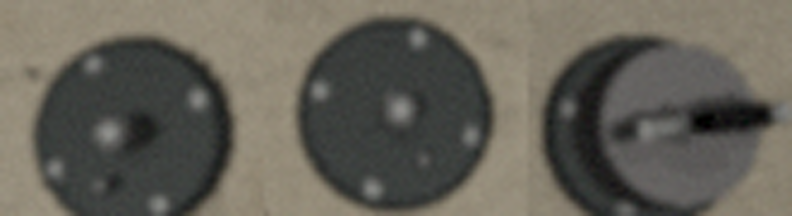

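```bash
python3 -m jog '{"dp":[[0,0,0],[0,0,0],[0,0,0],[0,0,0],[0,0,0],[0,0,0],[0,0,0],[0,0,0]],"turn":[[0,-0.164,0],[0,-0.164,0],[0,-0.164,0],[0,-0.164,0],[0,-0.164,0],[0,-0.164,0],[0,-0.164,0],[0,-0.164,0]]}' 0
python3 -m jog '{"dp":[[4,0,4],[4,0,4],[4,0,4],[4,0,4],[4,0,4],[4,0,4],[4,0,4],[4,0,4]],"turn":[[0,0,0],[0,0,0],[0,0,0],[0,0,0],[0,0,0],[0,0,0],[0,0,0],[0,0,0]]}'
```

```text
time: 1.15
eef_pos: [0.1822, -0.6981, 0.2481]
tool_rot: [-89.5, 0.2, 2.3]
force: [-1.4, 0.5, -0.5]
opening: -0.0002
time: 2.15
eef_pos: [0.4915, -0.3637, 0.2458]
tool_rot: [-89.5, 0.5, 1.5]
force: [1.0, -0.3, 0.6]
opening: 0.0005
```

```bash
python3 -m jog '{"dp":[[4,0,3.5],[4,0,3.5],[4,0,3.5],[3.7,0,3.2],[0,0,0]],"turn":[[0,0,0],[0,0.02,0],[0,0,0],[0,0,0],[0,0,0]]}' 0
python3 - <<'E'
from h import *
s=snap('top');t=snap('scene')
I=s['image'][:,:,::-1][120:290,340:500];J=t['image'][:,:,::-1][150:320,300:460]
cv2.imwrite('pics/h1.png',cv2.resize(np.hstack([I,J]),None,fx=2.5,fy=2.5,interpolation=cv2.INTER_CUBIC))
E
```

```text
time: 2.78
eef_pos: [0.6537, -0.2123, 0.2446]
tool_rot: [-89.3, 0.4, 0.8]
force: [0.1, 1.1, -0.7]
opening: -0.0005
```

View pics/h1.png

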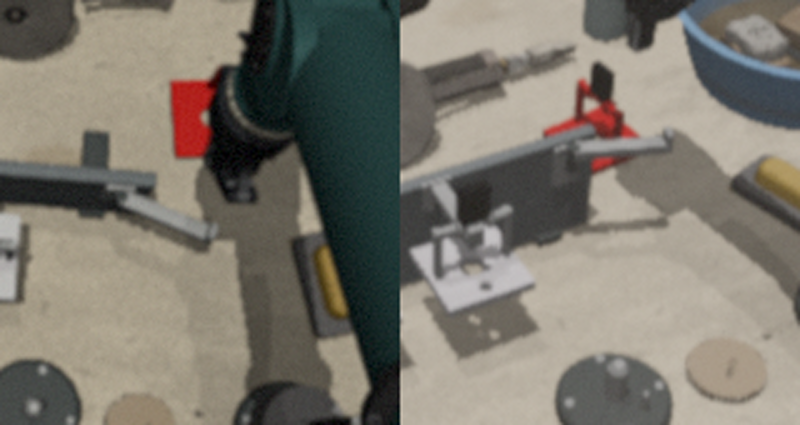

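```bash
python3 -m jog '{"dp":[[0,4,0],[0,4,0],[0,2.9,0],[0,0,0]],"turn":[[0,0,0],[0.01,0,0],[0,0,0],[0,0,0]]}' 0
python3 -m jog '{"dp":[[-0.8,0,-0.1],[-0.8,0,-0.1],[-1.3,0,0.3],[-1.3,0,0.3],[-1.2,0,0.7],[-1.2,0,0.8]],"turn":[[0,0,0],[0,0,0],[0,0,0],[0,0,0],[0,0,0],[0,0,0]]}' 0
```

```text
time: 3.38
eef_pos: [0.643, -0.2275, 0.1327]
tool_rot: [-89.3, 0.9, -0.3]
force: [-0.2, 0.1, 0.2]
opening: -0.0002
time: 4.12
eef_pos: [0.5765, -0.2104, 0.1394]
tool_rot: [-89.6, 0.2, -0.5]
force: [0.6, -0.1, -0.4]
opening: -0.0001
```

```bash
python3 -m jog '{"dp":[[0,0,0],[0.2,0,1.3],[0,0,1.3],[-0.3,0,0.9],[-0.3,0,0.9],[0,0,0]],"turn":[[0,0,0],[0,0,0],[0,0,0],[0,0,0],[0,0,0],[0,0,0]]}' 0
python3 -m jog '{"dp":[[0,0,0.8],[0,0,0.6],[0,0,0.4],[0,0,0]],"turn":[[0,0,0],[0,0,0],[0,0,0],[0,0,0]]}' 0
```

```text
time: 4.88
eef_pos: [0.57, -0.1627, 0.1391]
tool_rot: [-89.6, 0.5, -0.4]
force: [-0.1, -0.2, -0.1]
opening: -0.0002
time: 5.38
eef_pos: [0.5693, -0.1534, 0.1391]
tool_rot: [-90.3, 0.6, -0.8]
force: [0.7, 2.0, 0.0]
opening: 0.0005
```

```bash
python3 -m jog '{"dp":[[0,0,0.5],[0,0,0.5]],"turn":[[0,0,0],[0,0,0]]}' 0
python3 -m jog '{"dp":[[0,0,0.5],[0,0,0.5]],"turn":[[0,0,0],[0,0,0]]}' 0
python3 - <<'E'
from h import *
s=snap('top');t=snap('scene')
I=s['image'][:,:,::-1][120:290,340:500];J=t['image'][:,:,::-1][150:320,300:460]
cv2.imwrite('pics/h2.png',cv2.resize(np.hstack([I,J]),None,fx=2.5,fy=2.5,interpolation=cv2.INTER_CUBIC))
print(ctrl.observe()['force'],ctrl.observe()['eef_pos'])
E
```

```text
time: 5.62
eef_pos: [0.5692, -0.1527, 0.1393]
tool_rot: [-90.9, 0.5, -1.2]
force: [-0.0, -10.8, -0.4]
opening: 0.0001
time: 5.88
eef_pos: [0.5692, -0.1526, 0.1394]
tool_rot: [-91.6, 0.5, -1.6]
force: [-0.4, -10.4, 0.7]
opening: 0.0001
[-0.05639533 -9.674006   -0.64366851] [ 0.56918601 -0.15257054  0.1393999 ]
```

View pics/h2.png

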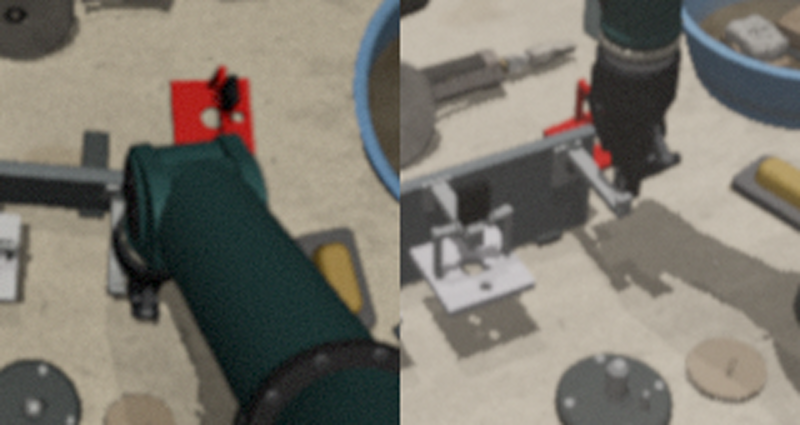

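```bash
python3 -m jog '{"dp":[[0,0,-1],[0,0,-1],[0,-4,0],[0,-4,0],[0,-4,0],[-4,0,-3.8],[-4,0,-3.8],[-4,0,-3.8],[-3,0,-3],[0,0,0],[0,0,0]],"turn":[[0,0,0],[0,0,0],[0.028,0,0],[0,-0.06,0],[0,-0.06,0],[0,0,0],[0,0,0],[0,0,0],[0,0,0],[0,0,0],[0,0,0]]}' 8.5
python3 - <<'E'
from h import *
s=snap('top')
P=cloud(s);z=P[...,2];Y=P[...,1];X=P[...,0]
m=(z>.13)&(z<.15)&(Y<-.09)&(Y>-.2)&(X<.66)&(X>.5)
q=P[m];print(len(q),q.mean(0));w,V=np.linalg.eigh(np.cov(q[:,:2].T));print(V[:,1],np.degrees(np.arctan2(*V[::-1,1])),w)
print(q[:,:2].min(0),q[:,:2].max(0)); print(ctrl.observe()['eef_pos'],ctrl.observe()['tool_rot'])
for x in np.arange(.54,.66,.02):
  k=q[abs(q[:,0]-x)<.01]; print(round(x,2),len(k),k[:,1].mean().round(4),k[:,1].min().round(4),k[:,1].max().round(4),k[:,2].mean().round(4)) if len(k) else 0
E
```

```text
time: 7.35
eef_pos: [0.4384, -0.3261, 0.2637]
tool_rot: [-89.3, -0.2, 6.3]
force: [-0.4, 0.2, -0.5]
opening: 0.0849
387 [ 0.60981664 -0.13468284  0.1353223 ]
[-0.99734472  0.0728252 ] 175.82372661455491 [0.00016229 0.00155067]
[ 0.53960506 -0.172995  ] [ 0.65998334 -0.09188538]
[ 0.43820676 -0.32617131  0.26364951] [-89.29110044  -0.19145007   6.35611857]
0.54 31 -0.13 -0.1387 -0.1225 0.1426
0.56 53 -0.1315 -0.1393 -0.1234 0.1349
0.58 51 -0.1323 -0.1414 -0.1241 0.1349
0.6 53 -0.1342 -0.1423 -0.1265 0.1346
0.62 46 -0.1353 -0.1424 -0.1275 0.1349
0.64 43 -0.1373 -0.1455 -0.1229 0.135
```

```bash
python3 -m jog '{"dp":[[-2.4,0,0],[0,2.5,0],[0,2.5,0],[0,0,0]],"turn":[[0,0,0],[0,0,0],[0,0,0],[-0.012,0,0]]}' 8.5
```

```text
time: 7.9
eef_pos: [0.4122, -0.3249, 0.213]
tool_rot: [-90.0, -0.2, 6.8]
force: [-0.0, -0.0, 0.4]
opening: 0.085
```

```bash
python3 -m jog '{"dp":[[0.2,1.6,-0.3],[0,1.6,0],[0,1.6,0],[0,0,0]],"turn":[[0,0.02,0],[0,0,0],[0,0,0],[0,0,0]]}' 8.5
python3 -m jog '{"dp":[[0,0,0],[0,0,0],[0,0,0],[0,0,0],[0,0,0]],"turn":[[0,0,0],[0,0,0],[0,0,0],[0,0,0],[0,0,0]]}' 0.6
```

```text
time: 8.4
eef_pos: [0.4154, -0.3275, 0.1634]
tool_rot: [-90.1, -0.2, 5.6]
force: [-0.4, 0.1, 0.7]
opening: 0.0848
time: 9.02
eef_pos: [0.4159, -0.3279, 0.1643]
tool_rot: [-90.1, -0.3, 5.6]
force: [-0.9, -0.5, -1.4]
opening: 0.0112
```

```bash
python3 -m jog '{"dp":[[0,-2,0],[0,-3,0],[0,-3,0],[0,-3,0],[0,0,0],[0,0,0],[0,0,0]],"turn":[[0,0,0],[0,0,0],[0,0,0],[0,0,0],[0,0.06,0],[0,0.06,0],[0,0.05,0]]}' 0
python3 -m jog '{"dp":[[0,0,4],[0,0,4],[1,0,4],[1.4,0,4],[1.4,0,3.5],[0,0,0],[0,0,0]],"turn":[[0,0,0],[0,0,0],[0,0,0],[0,0,0],[0,0,0],[0,0,0],[0,0,0]]}' 0
```

```text
time: 9.9
eef_pos: [0.4125, -0.3263, 0.276]
tool_rot: [-89.9, -0.0, -4.4]
force: [0.2, -0.5, -2.7]
opening: 0.0111
time: 10.78
eef_pos: [0.4641, -0.1301, 0.2745]
tool_rot: [-89.9, 0.2, -4.6]
force: [0.6, -0.2, -2.6]
opening: 0.0114
```

```bash
python3 -m jog '{"dp":[[2.5,0,0.6],[0,2.5,0],[0,2.6,0],[0,2.6,0],[0,0,0]],"turn":[[0,0,0],[0,0,0],[0,0,0],[0,0,0],[0,0,0]]}' 0
python3 - <<'E'
from h import *
s=snap('top');t=snap('scene')
I=s['image'][:,:,::-1][170:300,340:460];J=t['image'][:,:,::-1][190:320,330:450]
cv2.imwrite('pics/h3.png',cv2.resize(np.hstack([I,J]),None,fx=3.2,fy=3.2,interpolation=cv2.INTER_CUBIC))
for s in (s,t):
    P=cloud(s);z=P[...,2];m=(abs(P[...,0]-.48)<.06)&(abs(P[...,1]+.127)<.06)&(z>.095)&(z<.122)
    q=P[m];print(len(q),q.mean(0).round(4),q[:,:2].min(0),q[:,:2].max(0))
E
```

```text
time: 11.4
eef_pos: [0.487, -0.1336, 0.1951]
tool_rot: [-90.1, 0.3, -5.3]
force: [0.7, -0.4, -0.8]
opening: 0.0113
321 [ 0.4787 -0.1132  0.1107] [ 0.44508586 -0.13612423] [ 0.52577867 -0.09300307]
888 [ 0.4782 -0.1331  0.1108] [ 0.44109448 -0.18055221] [ 0.52527461 -0.09274139]
```

View pics/h3.png

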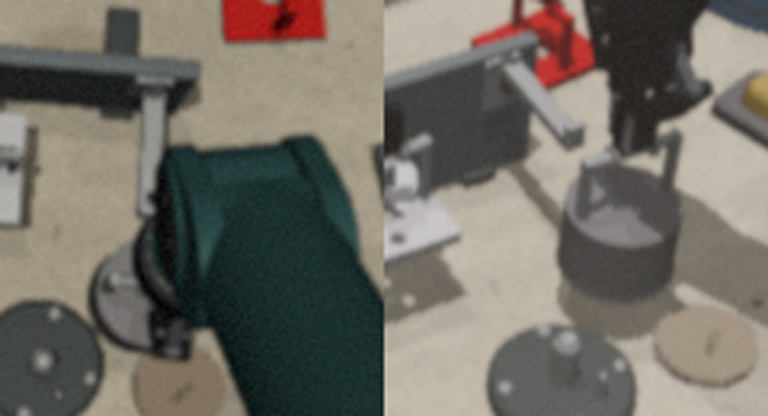

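```bash
python3 -m jog '{"dp":[[0,-0.2,1.1],[0,0,0],[0,0,0]],"turn":[[0,-0.02,0],[0,0,0],[0,0,0]]}' 0
python3 - <<'E'
from h import *
s=snap('top');t=snap('scene');print(ctrl.observe()['eef_pos'],ctrl.observe()['tool_rot'])
for s in (s,t):
    P=cloud(s);z=P[...,2];m=(abs(P[...,0]-.48)<.06)&(abs(P[...,1]+.127)<.06)&(z>.095)&(z<.122)
    q=P[m];print(len(q),np.percentile(q[:,:2],[0,1,99,100],axis=0).round(4).tolist())
E
```

```text
time: 11.88
eef_pos: [0.4919, -0.1221, 0.202]
tool_rot: [-90.2, -0.3, -4.1]
force: [0.3, -0.8, -1.2]
opening: 0.0112
[ 0.49185982 -0.12206259  0.20182829] [-90.18559726  -0.3065614   -4.10065831]
300 [[0.45, -0.1252], [0.4503, -0.1216], [0.5267, -0.0819], [0.5292, -0.0818]]
922 [[0.4461, -0.1671], [0.4472, -0.1629], [0.5257, -0.0834], [0.5306, -0.0815]]
```

```bash
python3 -m jog '{"dp":[[0,0.4,-0.2],[2,0,0],[2,0,0],[2,0,0],[2,0,0],[1,0,0],[0,0,0],[0,0,0]],"turn":[[0,0,0],[0,0,0],[0,0,0],[0,0,0],[0,0,0],[0,0,0],[0,0,0],[0,0,0]]}' 0
```

```text
time: 12.98
eef_pos: [0.5801, -0.1329, 0.1947]
tool_rot: [-90.3, 0.1, -4.2]
force: [-0.1, -0.6, -2.3]
opening: 0.0114
```

```bash
python3 -m jog '{"dp":[[0,0,0.15],[0,0.7,0],[0,0.7,0],[0,0.5,0],[0,0.3,0],[0,0.2,0]],"turn":[[0,0,0],[0,0,0],[0,0,0],[0,0,0],[0,0,0],[0,0,0]]}' 0
python3 - <<'E'
from h import *
t=snap('scene');print(ctrl.observe()['eef_pos'],ctrl.observe()['force'])
J=t['image'][:,:,::-1][170:300,330:450]
cv2.imwrite('pics/h4.png',cv2.resize(J,None,fx=4.6,fy=4.6,interpolation=cv2.INTER_CUBIC))
E
```

```text
time: 13.72
eef_pos: [0.5782, -0.1315, 0.1714]
tool_rot: [-90.4, 0.3, -4.3]
force: [-6.1, 0.6, 21.3]
opening: 0.0115
[ 0.57820679 -0.13146266  0.17160032] [-4.51234156  0.28757291 12.19333215]
```

View pics/h4.png

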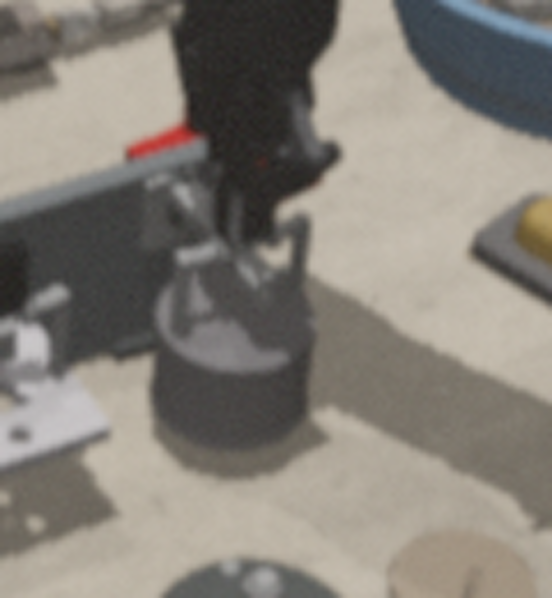

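```bash
python3 -m jog '{"dp":[[0,-0.1,0],[0,0,0],[0,0,0],[0,0,0],[0,0,0]],"turn":[[0,0,0],[0,0,0],[0,0,0],[0,0,0],[0,0,0]]}' 3.5
python3 -m jog '{"dp":[[0,-1,0],[0,-3,0],[0,-4,0],[0,-2,0],[0,0,5],[0,0,5],[0,0,4],[0,0,0]],"turn":[[0,0,0],[0,0,0],[0,0,0],[0.005,0,0],[0,0,0],[0,0,0],[0,0,0],[0,0,0]]}' 3.5
python3 - <<'E'
from h import *
t=snap('scene');s=snap('top');print(ctrl.observe()['eef_pos'],ctrl.observe()['force'])
J=t['image'][:,:,::-1][170:300,330:450];I=s['image'][:,:,::-1][170:300,370:490]
cv2.imwrite('pics/h5.png',cv2.resize(np.hstack([I,J]),None,fx=3.2,fy=3.2,interpolation=cv2.INTER_CUBIC))
P=cloud(s);Q=P.reshape(-1,3);np.savez('s1.npz',a=cloud(t),b=P,ia=t['image'],ib=s['image'])
E
```

```text
time: 14.4
eef_pos: [0.5795, -0.1315, 0.1733]
tool_rot: [-90.4, 0.1, -4.3]
force: [0.5, -0.6, -0.5]
opening: 0.035
time: 15.4
eef_pos: [0.5922, 0.0116, 0.2815]
tool_rot: [-90.0, -0.2, -4.5]
force: [0.3, -0.1, -0.5]
opening: 0.0351
[0.59209548 0.006792   0.2808658 ] [-0.10049766 -0.81117725 -0.5223642 ]
```

View pics/h5.png

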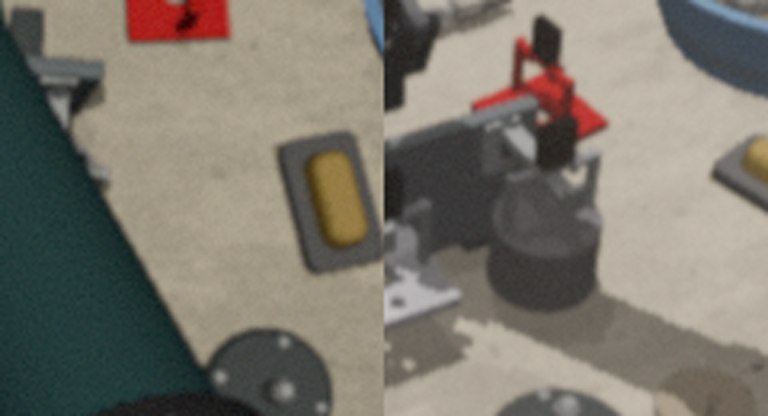

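```bash
python3 -m jog '{"dp":[[-0.4,3,0],[0,3,0],[0,2,0],[0,0,0]],"turn":[[0,0,0],[0,0,0],[0,0,0],[0,0,0]]}' 6
```

```text
time: 16.0
eef_pos: [0.5889, -0.0027, 0.1999]
tool_rot: [-90.5, -0.3, -5.5]
force: [-0.2, -0.2, 0.9]
opening: 0.0599
```

```bash
python3 -m jog '{"dp":[[0,0,1.0],[0,1.4,0],[0,1.4,0],[0,0,0]],"turn":[[0.008,-0.02,0],[0,0,0],[0,0,0],[0,0,0]]}' 6
```

```text
time: 16.5
eef_pos: [0.5917, 0.0062, 0.1722]
tool_rot: [-90.0, -0.5, -4.4]
force: [-0.1, 0.3, 0.1]
opening: 0.0602
```

Close, lift 2.5 cm, back out along −x, then up.

```bash
python3 -m jog '{"dp":[[-0.2,0,0],[0,0,0],[0,0,0],[0,0,0],[0,0,0]],"turn":[[0,0,0],[0,0,0],[0,0,0],[0,0,0],[0,0,0]]}' 0
python3 -m jog '{"dp":[[0,-1,0],[0,-1.5,0],[0,0,0],[-1.5,0,0],[-2,0,0],[-2,0,0],[-1,0,0],[0,0,0]],"turn":[[0,0,0],[0,0,0],[0,0,0],[0,0,0],[0,0,0],[0,0,0],[0,0,0],[0,0,0]]}' 0
```

```text
time: 17.12
eef_pos: [0.5902, 0.0065, 0.1727]
tool_rot: [-90.0, -0.6, -4.4]
force: [0.5, 0.5, -0.7]
opening: 0.0109
time: 18.12
eef_pos: [0.5169, 0.0113, 0.1975]
tool_rot: [-90.1, -0.2, -4.4]
force: [0.1, 0.5, -3.8]
opening: 0.0115
```

```bash
python3 -m jog '{"dp":[[-2.6,0,-2.4],[-2.6,0,-2.4],[-2.6,0,-2.4],[0,0,0],[0,0,0],[0,0,0],[0,0,0],[0,0,0],[0,0,0]],"turn":[[0,0,0],[0,0,0],[0,0,0],[0,-0.15,0],[0,-0.15,0],[0,-0.15,0],[0,-0.15,0],[0,0,0],[0,0,0]]}' 0
cat > meas.py <<'E'
# measure held plate top face (horizontal slab) near given xy, z
from h import *
import sys
def plate(P,c,z,save=None):
    m=(np.hypot(P[...,0]-c[0],P[...,1]-c[1])<.075)&(abs(P[...,2]-z)<.007)
    return P[m]
E
python3 - <<'E'
from meas import *
o=ctrl.observe();c=o['eef_pos'];print(c,o['tool_rot'])
im=[]
for n in('top','scene'):
    s=snap(n);P=cloud(s)
    q=plate(P,c[:2],c[2]-.087)
    r=cv2.minAreaRect(q[:,:2].astype(np.float32)*1000);print(n,len(q),r,q[:,2].mean())
    uv=[(353,283),(385,305)][n=='scene']
    im.append(cv2.resize(s['image'][uv[1]-60:uv[1]+50,uv[0]-60:uv[0]+60,::-1],None,fx=3.3,fy=3.3,interpolation=cv2.INTER_CUBIC))
cv2.imwrite('pics/p1.png',np.hstack(im))
E
```

```text
time: 19.25
eef_pos: [0.4403, -0.057, 0.1989]
tool_rot: [-90.5, -0.8, 30.7]
force: [0.2, 0.7, -3.0]
opening: 0.0112
[ 0.44032982 -0.05697319  0.19894488] [-90.51519398  -0.77674418  30.7133969 ]
top 335 ((427.3426818847656, -29.743511199951172), (89.67594146728516, 32.27867126464844), 30.143712997436523) 0.11158292718783018
scene 1126 ((440.079345703125, -55.95661926269531), (90.87654876708984, 95.34078979492188), 31.096298217773438) 0.11071154203494848
```

View pics/p1.png

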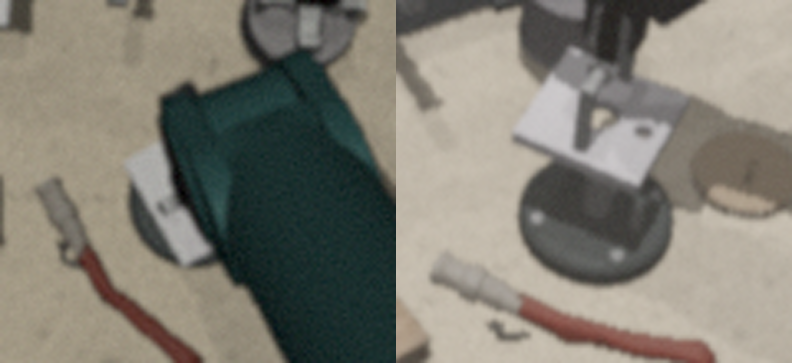

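```bash
python3 - <<'E'
from h import *
from scipy.optimize import least_squares
for f,sts in (('s0.npz',[('L',.403,.3075),('M',.4325,-.0547)]),('s1.npz',[('1',.413,-.3)])):
  d=np.load(f)
  for k in 'ab':
    Q=d[k].reshape(-1,3);I=d['i'+k].reshape(-1,3).astype(int)
    for n,x,y in sts:
      if n=='1':
        m=(np.hypot(Q[:,0]-x,Q[:,1]-y)<.09)&(Q[:,2]>.05)&(Q[:,2]<.072); 
        if m.sum(): x,y=Q[m][:,:2].mean(0)
      r=np.hypot(Q[:,0]-x,Q[:,1]-y)
      q=Q[(r<.07)&(Q[:,2]>.0165)&(Q[:,2]<.0235)&(I.max(1)<130)]
      ch=cv2.convexHull((q[:,:2]*1000).astype(np.float32))[:,0]/1000
      g=least_squares(lambda p:np.hypot(ch[:,0]-p[0],ch[:,1]-p[1])-p[2],[x,y,.055],loss='soft_l1',f_scale=.001).x
      c=Q[(r<.02)&(Q[:,2]>.055)&(Q[:,2]<.075)]
      p=Q[(abs(np.hypot(Q[:,0]-g[0],Q[:,1]-g[1])-.03)<.009)&(Q[:,2]>.033)&(Q[:,2]<.048)&(Q[:,0]<g[0])]
      mid=lambda a:((a[:,:2].max(0)+a[:,:2].min(0))/2).round(4) if len(a) else None
      print(n,k,len(q),'circle',g.round(4),'shafttop',mid(c),'pin',len(p),mid(p),np.median(p,0).round(4) if len(p) else '', 'yaw',np.degrees(np.arctan2(g[1]-mid(p)[1],g[0]-mid(p)[0])).round(1) if len(p) else '')
E
```

```text
L a 1663 circle [0.4014 0.3071 0.0533] shafttop [0.4007 0.307 ] pin 18 [0.374  0.3162] [0.3727 0.3164 0.0388] yaw -18.5
M a 1032 circle [ 0.4312 -0.0545  0.0531] shafttop [ 0.4308 -0.0551] pin 11 [ 0.4056 -0.0694] [ 0.4044 -0.0688  0.0404] yaw 30.3
L b 983 circle [0.4045 0.3086 0.0533] shafttop [0.4049 0.309 ] pin 9 [0.3754 0.3165] [0.3754 0.3155 0.0412] yaw -15.2
M b 1008 circle [ 0.4346 -0.0543  0.0535] shafttop [ 0.4345 -0.0538] pin 7 [ 0.4095 -0.0695] [ 0.4094 -0.0693  0.0438] yaw 31.2
1 a 821 circle [ 0.4112 -0.3279  0.0525] shafttop [ 0.41   -0.3284] pin 11 [ 0.3851 -0.3411] [ 0.3846 -0.3429  0.0373] yaw 26.9
1 b 705 circle [ 0.4138 -0.3285  0.0526] shafttop [ 0.413  -0.3269] pin 9 [ 0.3864 -0.3412] [ 0.3864 -0.3406  0.04  ] yaw 24.8
```

```bash
python3 -m jog '{"dp":[[-0.7,0,0.6],[0,1,0],[0,1,0],[0,0,0],[0,0,0]],"turn":[[0.008,0,0.013],[0,0,0],[0,0,0],[0,0,0],[0,0,0]]}' 0
```

```text
time: 19.98
eef_pos: [0.4302, -0.0549, 0.177]
tool_rot: [-90.0, 0.1, 30.7]
force: [-0.1, -0.8, -3.6]
opening: 0.0113
```

```bash
python3 -m jog '{"dp":[[0.1,0.6,-0.1],[0,0.5,0],[0,0,0]],"turn":[[0,0,0],[0,0,0],[0,0,0]]}' 0
python3 - <<'E'
from meas import *
o=ctrl.observe();c=o['eef_pos'];print(c,o['tool_rot'])
s=snap('scene');P=cloud(s);q=plate(P,c[:2],c[2]-.087)
print(len(q),cv2.minAreaRect(q[:,:2].astype(np.float32)*1000),q[:,2].mean())
E
python3 -m jog '{"dp":[[0,0.5,0],[0,0.5,0]],"turn":[[0,0,0],[0,0,0]]}' 0
python3 -m jog '{"dp":[[0,0.5,0],[0,0.5,0],[0,0.5,0]],"turn":[[0,0,0],[0,0,0],[0,0,0]]}' 0
```

```text
time: 20.35
eef_pos: [0.4321, -0.0554, 0.1654]
tool_rot: [-90.0, 0.0, 30.7]
force: [-0.2, -0.1, -2.7]
opening: 0.0111
[ 0.43211599 -0.05538992  0.16541329] [-9.00314322e+01  4.11260703e-02  3.07004173e+01]
1109 ((430.3826599121094, -54.623687744140625), (91.06623840332031, 94.90028381347656), 30.8128719329834) 0.07704787312020062
time: 20.65
eef_pos: [0.4327, -0.0554, 0.1555]
tool_rot: [-90.1, -0.0, 30.7]
force: [0.3, 1.2, -3.5]
opening: 0.0115
time: 21.02
eef_pos: [0.4328, -0.0555, 0.1393]
tool_rot: [-90.1, -0.0, 30.7]
force: [0.1, 0.1, -3.5]
opening: 0.0112
```

```bash
python3 -m jog '{"dp":[[0,0.4,0],[0,0.3,0],[0,0.3,0]],"turn":[[0,0,0],[0,0,0],[0,0,0]]}' 0
python3 -m jog '{"dp":[[0,0.3,0],[0,0.3,0],[0,0.2,0]],"turn":[[0,0,0],[0,0,0],[0,0,0]]}' 0
```

```text
time: 21.4
eef_pos: [0.4329, -0.0554, 0.1284]
tool_rot: [-90.1, -0.0, 30.7]
force: [-0.3, -0.8, -3.1]
opening: 0.0116
time: 21.78
eef_pos: [0.4331, -0.0554, 0.1199]
tool_rot: [-90.1, -0.0, 30.7]
force: [0.3, -0.2, -2.6]
opening: 0.011
```

```bash
python3 -m jog '{"dp":[[0,0.2,0],[0,0.2,0],[0,0.1,0]],"turn":[[0,0,0],[0,0,0],[0,0,0]]}' 0
python3 -m jog '{"dp":[[0,0,0],[0,0,0],[0,0,0],[0,0,0],[0,0,0]],"turn":[[0,0,0],[0,0,0],[0,0,0],[0,0,0],[0,0,0]]}' 6
```

```text
time: 22.15
eef_pos: [0.4329, -0.0548, 0.1178]
tool_rot: [-90.3, 0.0, 30.8]
force: [-1.4, 0.1, 2.7]
opening: 0.011
time: 22.78
eef_pos: [0.4343, -0.0546, 0.1183]
tool_rot: [-90.4, -0.1, 30.8]
force: [-0.0, -0.8, -0.1]
opening: 0.0601
```

```bash
python3 -m jog '{"dp":[[0,-2,0],[0,-4,0],[0,-4,0],[0,-4,0],[0,0,0],[0,0,0],[0,0,0],[0,0,0],[0,0,0]],"turn":[[0,0,0],[0,0,0],[0,0,0],[0,0,0],[0,0.153,0],[0,0.153,0],[0,0.153,0],[0,0.153,0],[0,0,0]]}' 6
python3 -m jog '{"dp":[[4,0,5.1],[4,0,5.1],[4,0,5.1],[4,0,5.1],[0,0,0],[0,0,0]],"turn":[[0,0,0],[0,0,0],[0,0,0],[0,0,0],[0,0,0],[0,0,0]]}' 6
```

```text
time: 23.9
eef_pos: [0.4323, -0.0543, 0.2621]
tool_rot: [-90.2, -0.1, -5.4]
force: [-1.4, 0.1, 0.6]
opening: 0.0604
time: 24.65
eef_pos: [0.6076, 0.1297, 0.2578]
tool_rot: [-90.4, 0.2, -4.9]
force: [-0.3, -0.7, -0.9]
opening: 0.06
```

```bash
python3 -m jog '{"dp":[[0,0,0.9],[0,2.5,0],[0,2.5,0],[0,0,0]],"turn":[[0.007,-0.012,0],[0,0,0],[0,0,0],[0,0,0]]}' 6
python3 - <<'E'
from h import *
d=np.load('s1.npz');
for k in 'ab':
    Q=d[k].reshape(-1,3);I=d['i'+k].reshape(-1,3).max(1)
    m=(abs(Q[:,0]-.608)<.04)&(abs(Q[:,1]-.138)<.05)&(Q[:,2]>.165)&(Q[:,2]<.195)&(I<80)
    q=Q[m];print(k,m.sum(),((q.max(0)+q.min(0))/2).round(4) if m.sum() else '')
print(ctrl.observe()['eef_pos'],ctrl.observe()['tool_rot'])
E
```

```text
time: 25.15
eef_pos: [0.6059, 0.1352, 0.2074]
tool_rot: [-90.0, 0.2, -4.2]
force: [-0.5, -0.6, -0.4]
opening: 0.0602
a 138 [0.6097 0.1382 0.1773]
b 81 [0.6099 0.1383 0.1777]
[0.60594917 0.13517506 0.20743703] [-90.03159447   0.17355014  -4.19886652]
```

```bash
python3 -m jog '{"dp":[[0.3,1.2,0.3],[0,1.2,0],[0,1.1,0],[0,0,0]],"turn":[[0,0,0],[0,0,0],[0,0,0],[0,0,0]]}' 6
python3 -m jog '{"dp":[[0,0,0],[0,0,0],[0,0,0],[0,0,0],[0,0,0]],"turn":[[0,0,0],[0,0,0],[0,0,0],[0,0,0],[0,0,0]]}' 0
python3 -m jog '{"dp":[[0,-1,0],[0,-1.5,0],[0,0,0],[-1.5,0,0],[-2,0,0],[-2,0,0],[-1.5,0,0],[0,0,0]],"turn":[[0,0,0],[0,0,0],[0,0,0],[0,0,0],[0,0,0],[0,0,0],[0,0,0],[0,0,0]]}' 0
```

```text
time: 25.65
eef_pos: [0.6102, 0.1377, 0.1724]
tool_rot: [-90.0, -0.0, -4.2]
force: [-0.5, -0.7, -0.2]
opening: 0.0599
time: 26.28
eef_pos: [0.6112, 0.138, 0.1733]
tool_rot: [-89.9, -0.1, -4.2]
force: [0.7, 0.2, -1.0]
opening: 0.0111
time: 27.28
eef_pos: [0.533, 0.1426, 0.1988]
tool_rot: [-90.1, 0.2, -4.2]
force: [-0.3, 0.2, -2.8]
opening: 0.0114
```

```bash
python3 -m jog '{"dp":[[0,-3,0],[0,-3,0],[-0.9,0,-5.3],[-0.9,0,-5.3],[-0.9,0,-5.3],[-0.9,0,-5.3],[-0.9,0,-5.3],[-0.9,0,-5.3],[-0.9,0,-5.3],[-0.9,0,-5.3],[-0.7,0,-4.8],[0,0,0]],"turn":[[0,0,0],[0,0,0],[0,0,0],[0,0,0],[0,0,0],[0,0,0],[0,0,0],[0,0,0],[0,0,0],[0,0,0],[0,0,0],[0,0,0]]}' 0
python3 -m jog '{"dp":[[0,0,0],[0,0,0],[0,0,0],[0,0,0],[0,0,0]],"turn":[[0,-0.132,0],[0,-0.132,0],[0,-0.132,0],[0,-0.132,0],[0,0,0]]}' 0
```

```text
time: 28.78
eef_pos: [0.428, -0.3405, 0.2624]
tool_rot: [-90.1, -1.0, -4.3]
force: [0.6, 1.6, -2.6]
opening: 0.011
time: 29.4
eef_pos: [0.4304, -0.3393, 0.2624]
tool_rot: [-90.6, -1.0, 26.9]
force: [0.1, 0.1, -3.2]
opening: 0.0109
```

```bash
python3 -m jog '{"dp":[[-1.1,0,1.8],[0,2,0],[0,2,0],[0,2,0],[0,0,0],[0,0,0]],"turn":[[0.01,0.012,0.017],[0,0,0],[0,0,0],[0,0,0],[0,0,0],[0,0,0]]}' 0
python3 - <<'E'
from meas import *
o=ctrl.observe();c=o['eef_pos'];print(c,o['tool_rot'])
s=snap('scene');P=cloud(s);q=plate(P,c[:2],c[2]-.087)
print(len(q),cv2.minAreaRect(q[:,:2].astype(np.float32)*1000),q[:,2].mean())
cv2.imwrite('pics/p2.png',cv2.resize(s['image'][200:310,420:540,::-1],None,fx=5,fy=5,interpolation=cv2.INTER_CUBIC))
E
```

```text
time: 30.15
eef_pos: [0.4075, -0.3232, 0.2021]
tool_rot: [-89.8, 0.4, 25.8]
force: [0.1, 0.6, -2.9]
opening: 0.0111
[ 0.4074723  -0.32324576  0.202108  ] [-89.84681819   0.3875636   25.76937602]
993 ((406.4388732910156, -321.5790100097656), (91.2035903930664, 97.56291198730469), 25.61456871032715) 0.11392464734920534
```

View pics/p2.png

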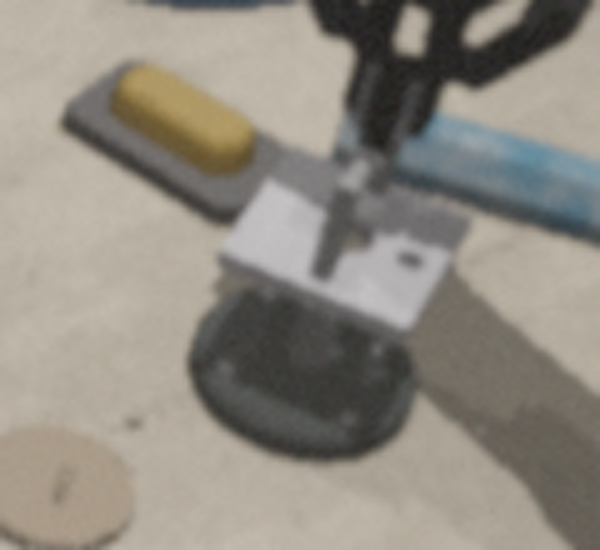

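```bash
python3 -m jog '{"dp":[[0.2,0.8,-0.7],[0,1.3,0],[0,1.2,0],[0,0,0],[0,0,0]],"turn":[[0,0,-0.006],[0,0,0],[0,0,0],[0,0,0],[0,0,0]]}' 0
```

```text
time: 30.82
eef_pos: [0.413, -0.3297, 0.1676]
tool_rot: [-89.9, -0.0, 25.7]
force: [0.0, 0.5, -2.7]
opening: 0.011
```

```bash
python3 -m jog '{"dp":[[0,0.5,0.05],[0,0.5,0]],"turn":[[0,0,0],[0,0,0]]}' 0
python3 -m jog '{"dp":[[0,0.5,0],[0,0.5,0],[0,0.4,0]],"turn":[[0,0,0],[0,0,0],[0,0,0]]}' 0
python3 -m jog '{"dp":[[0,0.3,0],[0,0.3,0],[0,0.3,0]],"turn":[[0,0,0],[0,0,0],[0,0,0]]}' 0
```

```text
time: 31.08
eef_pos: [0.4132, -0.3294, 0.1577]
tool_rot: [-90.0, -0.1, 25.7]
force: [0.2, -1.0, -3.3]
opening: 0.0113
time: 31.45
eef_pos: [0.4133, -0.3294, 0.1427]
tool_rot: [-90.0, -0.1, 25.7]
force: [-0.6, 0.8, -3.2]
opening: 0.0112
time: 31.82
eef_pos: [0.4138, -0.3299, 0.1333]
tool_rot: [-90.1, -0.1, 25.7]
force: [-0.5, 0.1, -3.1]
opening: 0.011
```

```bash
python3 -m jog '{"dp":[[0,0.4,0],[0,0.4,0],[0,0.3,0]],"turn":[[0,0,0],[0,0,0],[0,0,0]]}' 0
python3 -m jog '{"dp":[[0,0.2,0],[0,0.2,0],[0,0.1,0]],"turn":[[0,0,0],[0,0,0],[0,0,0]]}' 0
```

```text
time: 32.2
eef_pos: [0.4139, -0.33, 0.1216]
tool_rot: [-90.1, -0.1, 25.7]
force: [0.3, -0.9, -3.0]
opening: 0.0113
time: 32.58
eef_pos: [0.4143, -0.3299, 0.1183]
tool_rot: [-90.1, 0.0, 25.7]
force: [-2.0, 0.8, 8.3]
opening: 0.0114
```

```bash
python3 -m jog '{"dp":[[0,0,0],[0,0,0],[0,0,0],[0,0,0],[0,0,0],[0,-2,0],[0,-4,0],[0,-4,0],[0,-4,0],[0,0,0]],"turn":[[0,0,0],[0,0,0],[0,0,0],[0,0,0],[0,0,0],[0,0,0],[0,0,0],[0,0,0],[0,0,0],[0,0,0]]}' 6
python3 - <<'E'
from h import *
for n in('top','scene'):
    s=snap(n);P=cloud(s);X,Y,z=P[...,0],P[...,1],P[...,2];br=s['image'].max(2)
    r=(abs(X-.55)<.13)&(Y>.22)&(Y<.48)
    q=P[r&(z>.092)&(z<.118)&(br<80)]
    print(n,'tab',len(q),((q.max(0)+q.min(0))/2).round(4) if len(q) else '',cv2.minAreaRect(q[:,:2].astype(np.float32)*1000) if len(q) else '')
    q=P[r&(z>.006)&(z<.0145)&(br>140)];
    if len(q): 
        c=np.median(q,0);q=q[np.hypot(*(q-c)[:,:2].T)<.07];print('plate',len(q),cv2.minAreaRect(q[:,:2].astype(np.float32)*1000))
    r=(np.hypot(X-.403,Y-.3075)<.07)
    if n=='top': cv2.imwrite('pics/t3.png',cv2.resize(s['image'][:,:,::-1][150:330,160:500],None,fx=2.3,fy=2.3,interpolation=cv2.INTER_CUBIC))
E
```

```text
time: 33.83
eef_pos: [0.4145, -0.3294, 0.262]
tool_rot: [-90.1, 0.0, 25.7]
force: [-0.5, 0.5, 0.1]
opening: 0.0603
top tab 58 [0.5097 0.353  0.1052] ((511.2657165527344, 353.46014404296875), (30.995540618896484, 11.041960716247559), 73.98645782470703)
plate 665 ((515.2504272460938, 359.5457763671875), (132.48509216308594, 119.08158111572266), 56.41658401489258)
scene tab 124 [0.5081 0.3537 0.1033] ((507.6091613769531, 353.3813781738281), (28.57564926147461, 11.87568473815918), 67.53348541259766)
plate 1012 ((509.50604248046875, 353.25958251953125), (89.97016143798828, 90.9237060546875), 73.0721664428711)
```

View pics/t3.png

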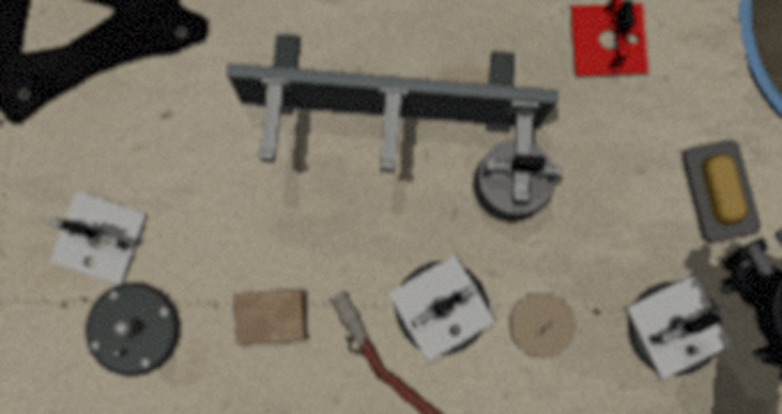

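```bash
python3 -m jog '{"dp":[[0,0,0],[0,0,0],[0,0,0],[0,0,0],[0,0,0]],"turn":[[0,0.185,0],[0,0.185,0],[0,0.185,0],[0,0.185,0],[0,0,0]]}' 6
python3 -m jog '{"dp":[[-0.9,0,5.7],[-0.9,0,5.7],[-0.9,0,5.7],[-0.9,0,5.7],[-0.9,0,5.7],[-0.9,0,5.7],[-0.9,0,5.7],[-0.9,0,5.7],[-0.9,0,5.7],[-0.9,0,5.7],[-0.9,0,5.7],[0,0,0]],"turn":[[0,0,0],[0,0,0],[0,0,0],[0,0,0],[0,0,0],[0,0,0],[0,0,0],[0,0,0],[0,0,0],[0,0,0],[0,0,0],[0,0,0]]}' 6
```

```text
time: 34.55
eef_pos: [0.4066, -0.3258, 0.2503]
tool_rot: [-89.6, 1.3, -17.3]
force: [-0.6, 0.2, -0.3]
opening: 0.0599
time: 36.05
eef_pos: [0.4896, 0.3202, 0.2461]
tool_rot: [-89.7, 2.1, -15.3]
force: [-0.6, -1.0, -0.2]
opening: 0.0602
```

```bash
python3 -m jog '{"dp":[[1,0,3.7],[0,3,0],[0,3,0],[0,3,0],[0,0,0],[0,0,0]],"turn":[[-0.005,0.026,-0.036],[0,0,0],[0,0,0],[0,0,0],[0,0,0],[0,0,0]]}' 6
```

```text
time: 36.8
eef_pos: [0.5085, 0.3471, 0.1488]
tool_rot: [-90.6, 0.2, -16.2]
force: [1.8, 0.7, 0.7]
opening: 0.0598
```

```bash
python3 -m jog '{"dp":[[-0.1,1.3,0.6],[0,1.3,0],[0,1.3,0],[0,1.2,0],[0,0,0]],"turn":[[0.01,0.01,0],[0,0,0],[0,0,0],[0,0,0],[0,0,0]]}' 6
```

```text
time: 37.42
eef_pos: [0.5103, 0.3539, 0.0963]
tool_rot: [-89.9, 0.1, -16.8]
force: [-0.3, 0.7, -0.2]
opening: 0.0599
```

```bash
python3 -m jog '{"dp":[[0,0,0],[0,0,0],[0,0,0],[0,0,0],[0,0,0]],"turn":[[0,0,0],[0,0,0],[0,0,0],[0,0,0],[0,0,0]]}' 0
python3 -m jog '{"dp":[[0,-2,0],[0,-4,0],[0,-4,0],[0,0,0],[0,0,0]],"turn":[[0,0,0],[0,0,0],[0,0,0],[0,0,0],[0,0,0]]}' 0
```

```text
time: 38.05
eef_pos: [0.5114, 0.3543, 0.0968]
tool_rot: [-89.7, 0.0, -16.8]
force: [1.0, 0.2, -2.5]
opening: 0.0112
time: 38.67
eef_pos: [0.5085, 0.3515, 0.2009]
tool_rot: [-90.1, 0.2, -16.8]
force: [-0.6, 0.1, -3.3]
opening: 0.0112
```

```bash
python3 -m jog '{"dp":[[-2.9,0,-2.4],[-2.9,0,-2.4],[-2.9,0,-2.4],[0,0,0],[0,0,0],[0,0,0]],"turn":[[0,0,0],[0,0,0],[0,0,0],[0,0,0],[0,0,0],[0,0,0]]}' 0
python3 - <<'E'
from meas import *
o=ctrl.observe();c=o['eef_pos'];print(c,o['tool_rot'])
s=snap('scene');P=cloud(s);q=plate(P,c[:2],c[2]-.087)
print(len(q),cv2.minAreaRect(q[:,:2].astype(np.float32)*1000),q[:,2].mean())
cv2.imwrite('pics/p3.png',cv2.resize(s['image'][320:440,180:310,::-1],None,fx=5,fy=5,interpolation=cv2.INTER_CUBIC))
E
```

```text
time: 39.42
eef_pos: [0.3979, 0.3027, 0.1948]
tool_rot: [-90.8, 0.7, -16.9]
force: [0.2, 0.2, -3.3]
opening: 0.0116
[0.39794931 0.30269056 0.1947628 ] [-90.76281981   0.72823295 -16.85223904]
1604 ((394.8603820800781, 300.9706726074219), (89.98636627197266, 91.94611358642578), 73.46336364746094) 0.1078831298412939
```

View pics/p3.png

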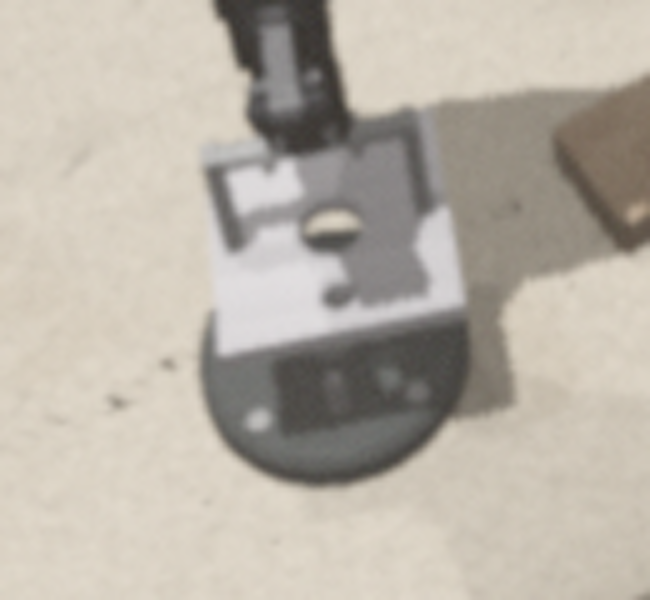

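```bash
python3 -m jog '{"dp":[[0.4,0.6,0.6],[0,1.1,0],[0,1.1,0],[0,0,0],[0,0,0]],"turn":[[0.013,0,-0.013],[0,0,0],[0,0,0],[0,0,0],[0,0,0]]}' 0
python3 - <<'E'
from meas import *
o=ctrl.observe();c=o['eef_pos'];print(c,o['tool_rot'])
s=snap('scene');P=cloud(s);q=plate(P,c[:2],c[2]-.087)
print(len(q),cv2.minAreaRect(q[:,:2].astype(np.float32)*1000),q[:,2].mean())
E
```

```text
time: 40.1
eef_pos: [0.4055, 0.3085, 0.1639]
tool_rot: [-89.9, -0.0, -16.9]
force: [-0.3, -0.7, -3.0]
opening: 0.0113
[0.40550482 0.30853119 0.16392663] [-8.99147798e+01 -4.91785905e-02 -1.69255680e+01]
1507 ((404.586181640625, 307.3191223144531), (89.80500030517578, 93.62664031982422), 72.60113525390625) 0.07687200480734839
```

```bash
python3 -m jog '{"dp":[[-0.15,0,-0.15],[0,0.3,0],[0,0.4,0],[0,0.3,0]],"turn":[[0,0,0],[0,0,0],[0,0,0],[0,0,0]]}' 0
python3 -m jog '{"dp":[[0,0.5,0],[0,0.4,0]],"turn":[[0,0,0],[0,0,0]]}' 0
```

```text
time: 40.65
eef_pos: [0.4039, 0.3077, 0.1543]
tool_rot: [-89.8, -0.1, -16.9]
force: [0.4, -0.8, -3.4]
opening: 0.0116
time: 40.9
eef_pos: [0.404, 0.3077, 0.1446]
tool_rot: [-89.8, -0.1, -16.9]
force: [-0.3, -0.8, -3.0]
opening: 0.0112
```

```bash
python3 -m jog '{"dp":[[0,0.4,0],[0,0.3,0],[0,0.3,0]],"turn":[[0,0,0],[0,0,0],[0,0,0]]}' 0
python3 -m jog '{"dp":[[0,0.3,0],[0,0.3,0]],"turn":[[0,0,0],[0,0,0]]}' 0
```

```text
time: 41.28
eef_pos: [0.404, 0.3078, 0.1337]
tool_rot: [-89.8, -0.1, -16.9]
force: [-1.1, 0.1, -3.8]
opening: 0.0114
time: 41.52
eef_pos: [0.4041, 0.308, 0.1273]
tool_rot: [-89.8, -0.1, -16.9]
force: [0.4, 0.7, -3.4]
opening: 0.0115
```

```bash
python3 -m jog '{"dp":[[0,0.4,0],[0,0.3,0],[0,0.2,0]],"turn":[[0,0,0],[0,0,0],[0,0,0]]}' 0
python3 -m jog '{"dp":[[0,0.2,0],[0,0.1,0]],"turn":[[0,0,0],[0,0,0]]}' 0
```

```text
time: 41.9
eef_pos: [0.4042, 0.308, 0.1177]
tool_rot: [-89.8, -0.1, -16.9]
force: [0.0, -0.5, -3.4]
opening: 0.0114
time: 42.15
eef_pos: [0.4045, 0.308, 0.1166]
tool_rot: [-89.9, -0.2, -17.0]
force: [-1.9, -2.0, 9.8]
opening: 0.0113
```

Home. Release, rise, retreat to the right clear of everything, and check.

```bash
python3 -m jog '{"dp":[[0,0,0],[0,0,0],[0,0,0],[0,0,0],[0,0,0],[0,-2,0],[0,-4,0],[0,-4,0],[0,-4,0],[0,-4,0],[1,0,5],[0,0,5]],"turn":[[0,0,0],[0,0,0],[0,0,0],[0,0,0],[0,0,0],[0,0,0],[0,0,0],[0,0,0],[0,0,0],[0,0,0],[0,0,0],[0,0,0]]}' 6
python3 -m jog '{"dp":[[0,0,5],[0,0,5],[0,0,0],[0,0,0]],"turn":[[0,0,0],[0,0,0],[0,0,0],[0,0,0]]}' 6
python3 - <<'E'
from h import *
print(ctrl.observe()['time'],ctrl.observe()['eef_pos'],ctrl.observe()['opening'])
im=[]
for n in('top','scene'):
    s=snap(n);P=cloud(s);X,Y,z=P[...,0],P[...,1],P[...,2];br=s['image'].max(2)
    for nm,x,y in(('L',.404,.308),('M',.433,-.055),('1',.414,-.33)):
        q=P[(np.hypot(X-x,Y-y)<.06)&(z>.022)&(z<.04)&(br>110)]
        A=np.c_[q[:,:2]-[x,y],np.ones(len(q))];f=np.linalg.lstsq(A,q[:,2],rcond=None)[0] if len(q)>20 else None
        print(n,nm,len(q),'top z, slopes deg',f[2].round(4) if f is not None else '',np.degrees(f[:2]).round(2) if f is not None else '')
    q=P[(X>.52)&(X<.66)&(Y<-.07)&(Y>-.2)&(z>.165)&(z<.2)]
    print('cap tab',len(q),((q.max(0)+q.min(0))/2).round(3) if len(q) else '')
    im.append(s['image'][:,:,::-1])
cv2.imwrite('pics/f.png',np.vstack([cv2.resize(im[0][150:330,160:500],(600,318)),cv2.resize(im[1][180:420,150:530],(440,278)) if 0 else cv2.resize(im[1][180:358,180:516],(600,280))]))
E
```

```text
time: 43.65
eef_pos: [0.4443, 0.3977, 0.3027]
tool_rot: [-90.1, -0.4, -17.3]
force: [1.6, 0.0, -0.2]
opening: 0.0603
time: 44.15
eef_pos: [0.4747, 0.4982, 0.3012]
tool_rot: [-90.1, -0.3, -17.2]
force: [0.1, 0.2, 0.7]
opening: 0.0601
44.15 [0.47470497 0.49816768 0.30118232] 0.060080855209168726
top L 870 top z, slopes deg 0.0306 [0.57 0.17]
top M 712 top z, slopes deg 0.0304 [-0.01 -0.05]
top 1 901 top z, slopes deg 0.0298 [ 0.13 -0.11]
cap tab 84 [ 0.576 -0.133  0.177]
scene L 1337 top z, slopes deg 0.0299 [0.39 0.  ]
scene M 956 top z, slopes deg 0.0295 [-0.41  0.28]
scene 1 23 top z, slopes deg 0.0406 [ -1.81 -12.54]
cap tab 126 [ 0.576 -0.136  0.177]
```

View pics/f.png

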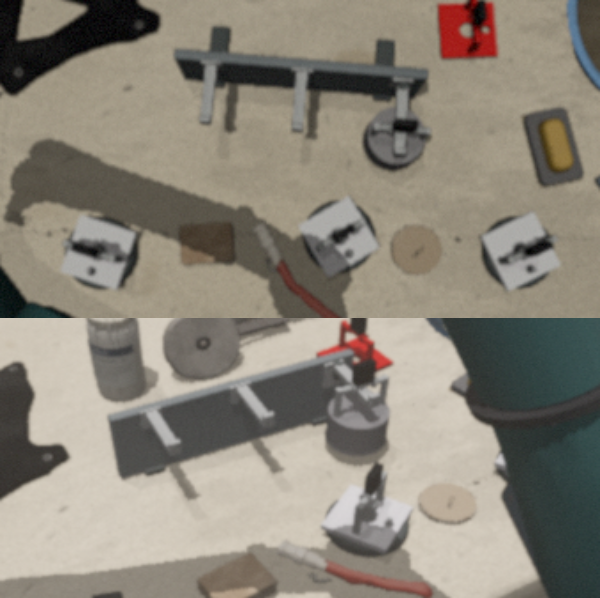

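```bash
python3 -c "
from cell import ctrl
print(ctrl.close_job())"
```

```text
the job is handed in; nothing more can be done
None
```

The job is done and handed in at about 44 s. I swung the folding hook out to its stop, then took the dust cap off stand 1 and hung it on that hook by its bail. All three index plates were present, and each is on its own stand, let go: plate a on stand 1, plate b on the middle stand and plate c on the left one. Plate c was knocked about 4 cm aside during the run, so I measured it again before gripping it.

**Last checks:**
- **Plates:** all three tops read z ≈ 0.030 m, which is fully home, and tilt is 0.6° or less. The side ("scene") camera gave no usable reading for stand 1 because the arm blocked its view. That plate is confirmed only by the top camera and the 8 N contact at seating.
- **Cap and hook:** both cameras show the cap hanging on the open hook. The hook measured in line with the rack's normal after it was swung out.
- **Robot:** the gripper is open and clear, touching nothing.
- **Camera disagreement:** the two cameras differed by about 3 mm on the stand positions. I resolved this from the plates' own positions, and all three went down without side load.

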